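Snap the filter cover into the sampling module

TASK

Pull the long filter cover out of its clear-roofed rack by its protruding end, let go of it on the bench, then take it again by its upright fin and lay it, still unpressed, in the bay of the white sampling module. Take the forked pusher from the black mat, press the cover straight down with it (not with the fingers) until it snaps fully home, and stand the pusher back upright on the mat. Leave the round-footed tamper, the amber bottle and the jar where they are.

Things in the scene. Friction and masses are not known exactly. Their poses are not given: they have to be found in the camera images.
- cover_center (a point): Filter cover, plain grey plastic, 0.18 kg: flange 150 x 58 mm, 7 mm thick; on it a body 144 x 52 mm, top 21 mm above the underside; on its middle an upright fin 44 mm long, 12 mm thick, 21 to 49 mm above the underside. Ends alike, sides alike. The point is half-way up (24.5 mm above the underside) on the centre line; x along the length and fin, z up.
- cover: The same cover; origin at the centre of its underside, same axes. It starts flat on the bench in the rack, its -x end protruding 47 to 53 mm from the mouth: there the body's sides, 52 mm apart, can be gripped above the flange. The fin is then under the roof.
- rack_mouth (a point): Low fixed aluminium rack with a clear plastic roof, 115 mm deep, 84 wide, 61 high (inside 72 wide, 56 high), no floor, closed at the back. The point is at bench level in the middle of its open mouth; the cover comes out along the rack's -x; z up.
- bay (a point): Bay in the top of the white sampling module (a fixed block): recess 153 x 61 mm (x along the length), 21 mm deep, mouth sloped over the top 4 mm. The point is the centre of its floor, 30 mm above the bench; z up. Four sprung wedge catches in its long walls hold a laid-in cover 11 to 12 mm above the floor, perhaps a little tilted; pressed at its middle with 12 to 17 N it snaps down to the floor, its top level with the rim.
- module: The white sampling module, fixed, 216 x 130 mm, 51 mm high; origin at the centre of its underside, x along its length.
- pusher_center (a point): Forked pusher, 0.3 kg, 104 mm high: white foot of two legs 60 mm long (along x), 10 thick, 40 high, 26 apart, which straddle the cover's fin lengthwise and bear on the cover's top; crown 60 x 46 mm at 40 to 52 mm; square aluminium stem 24 x 24 mm from 52 to 104 mm. The point is on its axis, half-way up (52 mm); z up. It starts standing on the mat.
- pusher: The same pusher; origin at the centre of its underside.
- mat: Fixed black rubber mat, 240 x 110 mm, 4 mm thick; origin at the centre of its underside, x along its length. The pusher and the tamper stand on it, 120 mm apart, at either end.
- tamper_center (a point): Round-footed tamper, not needed: white disc foot of diameter 52 mm, 30 mm high, under a round aluminium stem of diameter 22 mm, 104 mm high in all; point half-way up. Stands on the mat at the end away from the pusher.
- amber: Bystander: amber glass bottle, diameter 60, 130 mm high; origin under its centre.
- jar: Bystander: glass jar, diameter 70, 90 mm high; origin under its centre.
There are look-alikes about, which are no part of the job. What is shaped like the pusher but pink or purple is not meant.

How it is judged:
On the way, in this order (a step that is already met when the one before it is completed fails the run):
1. the cover is wholly out of the rack, lying flat on the bench, let go (horizontal distance between cover_center and rack_mouth above 0.073 m and height (world z) of cover_center below 0.028 m and angle between cover_center's own z axis and vertical below 0.06 rad and contact force between each of the fingers, the arm and cover below 0.2 N), for 0.2 s.
2. the cover rests on the catches in the bay, let go, not yet pressed in (horizontal distance between cover_center and bay below 0.008 m and angle between the x axis of cover and the x axis of bay, either way round below 0.1 rad and angle between cover_center's own z axis and vertical below 0.15 rad and z of cover_center in the frame of bay between 0.029 and 0.045 m and contact force between each of the fingers, the arm and cover below 0.2 N), for 0.2 s.
3. the cover is fully home with the pusher on it (horizontal distance between cover_center and bay below 0.005 m and angle between the x axis of cover and the x axis of bay, either way round below 0.06 rad and angle between cover_center's own z axis and vertical below 0.05 rad and z of cover_center in the frame of bay between 0.022 and 0.0265 m and contact force between pusher and cover above 0.5 N), for 0.1 s.
At the end, for the whole second after the job is handed in: The cover is snapped home in the bay (centred within 5 mm, lengthwise within 0.06 rad, flat, within 2 mm of the floor) and the forked pusher stands upright (within 0.1 rad) on the mat, its axis over the mat; both at rest and released (horizontal distance between cover_center and bay below 0.005 m and angle between the x axis of cover and the x axis of bay, either way round below 0.06 rad and angle between cover_center's own z axis and vertical below 0.05 rad and z of cover_center in the frame of bay between 0.022 and 0.0265 m and x of pusher_center in the frame of mat between -0.12 and 0.12 m and y of pusher_center in the frame of mat between -0.055 and 0.055 m and z of pusher_center in the frame of mat between 0.05 and 0.06 m and angle between pusher_center's own z axis and vertical below 0.1 rad and linear speed of each of pusher, cover below 0.02 m/s); the robot touches nothing.
It fails at once if the robot itself (not the pusher) touches the cover while it is being pressed in (horizontal distance between cover_center and bay below 0.02 m and z of cover_center in the frame of bay below 0.029 m and contact force between any of the fingers, the arm and cover above 1 N).
It fails at once if the tamper, the amber bottle or the jar is moved by more than 30 mm (distance of any of tamper_center, amber, jar from where it was at the start of the episode above 0.03 m).
It also fails if it takes over 72 s, if anything falls off the work surface, if the arm or the gripper's body presses on something with over 40 N, if the wrist force passes 120 N, or if a joint passes its speed limit or range.

ROBOT

A 6-joint arm with a two-finger parallel gripper is mounted at the origin on the work surface. World frame = base frame: x ahead of the robot, y to its left, z up, the work surface at z = 0. Lengths are in m, angles in rad, forces in N, time in s.
With the tool pointing down it reaches from about 0.4 to 0.925 m from the base axis. Payload 3.4 kg.
Tool frame: the origin (TCP) lies midway between the tips of the shut fingers; the grasp point (between the pads) lies 19 mm behind it; z points along the fingers, y is the line along which they close (so a half turn about z gives the same grasp; the last joint's range is limited). The gripper opens to 85 mm and grips with 20 to 120 N. Pads are 22 mm wide; open, the fingers measure 114 mm over their backs; the gripper's body (76 mm by 85 mm) begins 54 mm behind the grasp point. The pads swing forward as they close: fully open they stand 13 mm farther back than shut.
Start: joints at [-1.363, 0.307, 1.506, -0, 1.328, -0.073], TCP at [0.159, -0.552, 0.231] pointing down, gripper open.
Joint ranges: [-3.12, 3.12], [-1.05, 2.28], [0.14, 2.33], [-1.42, 4.57], [0.1, 2.73], [-2.68, 2.68]. Speed limits (rad/s): [2.57, 2.57, 3.14, 3.14, 3.14, 3.14].

INTERFACE

Orientations are given as a unit quaternion [w, x, y, z].
In Python, from station import arm gives the robot as it stands. The module is installed in compiled form; this text tells all that it offers.
- The arm moves only by the tool move_arm, never from a script. Its argument "plan" is a list of rows, each a list of 4 numbers: the shift along the tool's x, y, z in m, then the turn about the tool's z in degrees. A call has 1 to 10 rows; each row is the pose to reach, as a shift and turn from the pose commanded when the call began, along the tool's axes at that moment; what a row does not reach only later rows make up. A row lasts 1/10 s, in which the tool goes at most 50 mm and 8.59 degrees, less where a joint would pass 70% of its speed; a pose out of reach is approached as far as the arm can. A call with a gripper value outside its range is refused whole. "claw" is the closure in counts, from 0 (fully open) to 255 (shut), set as the call begins (left out, the last holds). The fingers move at their own pace and stop on an object; "grip_force" is the grip in N (left out, the last holds). Time passes only in rows, so rows that repeat a pose let the fingers close. It gives the time, the measured TCP pose, the force, the opening and the grip force at its end, in the units of the state.
- arm.state(): the state, without advancing time (a new reading comes with each control period).
- arm.capture(name): name is "scene" or "side" or "wrist"; returns a dict with "img" (480x640x3 uint8, blue, green, red), "z_map" (480x640 float32, m along the optical axis (not along the pixel's ray), 0 where there is no reading), "fx", "fy", "cx", "cy" (pixels), "rvec" (rotation vector, rad) and "tvec" (3), from world to camera coordinates, as OpenCV has them. Camera axes: x right, y down, z forward; pixel columns grow to the right and rows downward; lengths in m; the calibration is good to about 2 mm. A picture is of the moment at which its call begins.
- arm.finish_job(): hands the job in; it is judged then, once.
The state is a dict: "time_s": time; "joints": joint angles; "joint_vel": joint speeds; "tau": joint torques, N m; "tool_pos": TCP position; "tool_rot": TCP orientation; "contact_force": force on the tool from outside, world axes, zero at the start; "torque": the same for the moment, N m; "opening": finger opening in m; "gripper_force": force on a finger pad.
Only numpy, scipy, OpenCV 4.12 (cv2) and the standard library are available. Lean on these libraries where they do the work, as an engineer would, in place of code of your own. Each camera call takes 0.05 s, during which the arm holds its last target. There are 200 camera calls.

## Working session

There is one attempt and no reset: what is moved stays moved. The work goes in short steps, Python scripts to look and compute and a tool call to move; the robot and the scene stay as the last step left them, time stands still between calls to the robot, and variables do not carry over. Pictures are saved under pics/ and viewed, at most 10 in all, crops included, and the job is handed in when it is done.

Besides the shell and the picture viewer there is one more tool, called after "Call:" by a JSON object that holds its "name" and its "arguments", one argument or row to a line. move_arm: Moves the arm, as the interface text tells. Its arguments: {"type":"object","properties":{"plan":{"type":"array","items":{"type":"array","items":{"type":"number"}}},"claw":{"type":"number"},"grip_force":{"type":"number"}},"required":["plan"]}

```bash
ls; mkdir -p pics; cat > h.py <<'E'
from station import arm
import cv2, numpy as np, pickle
def cap(n, save=None):
    c=arm.capture(n)
    if save:
        cv2.imwrite(f'pics/{save}.png',c['img']); pickle.dump(c,open(f'pics/{save}.pkl','wb'))
    return c
def load(s): return pickle.load(open(f'pics/{s}.pkl','rb'))
def pts(c):
    R=cv2.Rodrigues(np.array(c['rvec'],float))[0]; t=np.array(c['tvec'],float).reshape(3)
    v,u=np.mgrid[0:480,0:640]; z=c['z_map'].astype(float)
    P=np.stack([(u-c['cx'])/c['fx']*z,(v-c['cy'])/c['fy']*z,z],-1)
    W=(P-t)@R; W[z==0]=np.nan
    return W
def ray(c,u,v,h):  # intersect pixel with plane z=h
    R=cv2.Rodrigues(np.array(c['rvec'],float))[0]; t=np.array(c['tvec'],float).reshape(3)
    o=-R.T@t; d=R.T@np.array([(u-c['cx'])/c['fx'],(v-c['cy'])/c['fy'],1.])
    return o+d*(h-o[2])/d[2]
E
python3 - <<'E'
from h import *
a=cap('scene','scene0');b=cap('side','side0')
for c in(a,b):
    R=cv2.Rodrigues(np.array(c['rvec'],float))[0]; print((-R.T@np.array(c['tvec']).reshape(3)).round(3),R[2].round(2),c['fx'])
s=arm.state();print(s['time_s'],s['tool_pos'],s['tool_rot'],s['opening'],s['contact_force'])
E
```

```text
pics
[ 1.045 -0.663  1.195] [-0.4   0.41 -0.82] 539.8949339412395
[0.133 0.662 1.109] [ 0.27 -0.58 -0.77] 528.4425972698394
0.1 [ 0.1591816  -0.55187194  0.23046918] [-9.27803185e-04  9.90159551e-01  1.39939978e-01 -7.28913567e-05] 0.08542657199998564 [-0.46131558 -0.43171295  0.66768948]
```

View pics/scene0.png

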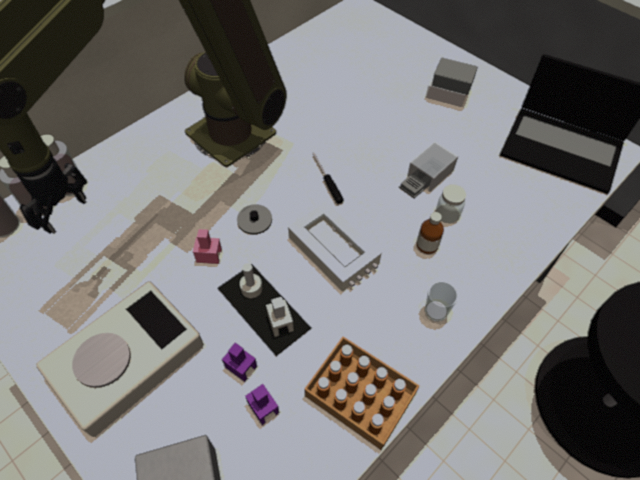

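View pics/side0.png

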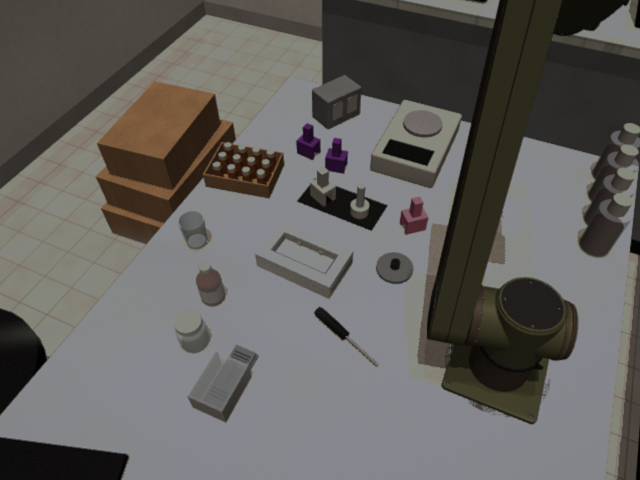

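Scene view: rack with clear roof at (432,170), cover end sticking out at (412,186); white module with bay at (335,250); black mat with round-footed tamper (250,283) and white/aluminium forked pusher (280,315). Look-alikes: pink (207,247) and purple (239,360), (262,402). The white-footed one on the mat, with a square stem, fits "pusher". I'll confirm it in an enlarged crop.

```bash
python3 - <<'E'
from h import *
a=load('scene0');b=load('side0')
def crop(c,x,y,w,h,W,H): return cv2.resize(c['img'][y:y+h,x:x+w],(W,H),interpolation=cv2.INTER_CUBIC)
m=np.vstack([np.hstack([crop(a,385,135,90,68,400,300),crop(b,180,335,90,68,400,300)]),np.hstack([crop(a,205,245,120,90,400,300),crop(b,250,150,140,105,400,300)])])
cv2.imwrite('pics/m1.png',m)
A=pts(a);B=pts(b)
W=np.concatenate([A.reshape(-1,3),B.reshape(-1,3)]);W=W[~np.isnan(W[:,0])]
# top-view height map 1.5 mm... list components above bench
def rect(name,uvs,c,P):
    for u,v in uvs: print(name,(u,v),P[v,u].round(4))
rect('rackA',[(437,150),(455,157),(432,170),(412,186),(405,184),(417,190)],a,A)
rect('rackB',[(246,352),(235,365),(205,400),(222,385)],b,B)
rect('modA',[(312,218),(340,280),(292,240),(376,258),(335,250)],a,A)
rect('mat',[(250,268),(225,281),(277,347),(305,326),(279,303),(283,325)],a,A)
rect('bottle',[(434,218),(453,192),(441,290)],a,A)
# min-area rect of module top and mat
def mar(c,P,box,lo,hi):
    x,y,w,h=box; Q=P[y:y+h,x:x+w].reshape(-1,3); k=(Q[:,2]>lo)&(Q[:,2]<hi); Q=Q[k]; return len(Q),cv2.minAreaRect(Q[:,:2].astype(np.float32)),np.median(Q[:,2])
print('modtop',mar(a,A,(285,205,100,85),.045,.056)); print('modtopB',mar(b,B,(250,225,110,75),.045,.056))
print('rack',mar(a,A,(395,140,70,60),.055,.068)); print('rackB',mar(b,B,(185,340,80,80),.055,.068))
print('cov',mar(a,A,(395,140,70,60),.012,.03)); print('covB',mar(b,B,(220,340,45,50),.012,.03))
for n,c,P,bx in(('A',a,A,(262,290,35,50)),('B',b,B,(300,160,45,50))): print('stem',n,mar(c,P,bx,.085,.115),mar(c,P,bx,.048,.06))
for n,c,P,bx in(('A',a,A,(235,258,30,45)),('B',b,B,(345,178,30,45))): print('tamp',n,mar(c,P,bx,.085,.115))
E
```

```text
rackA (437, 150) [0.5234 0.3445 0.0561]
rackA (455, 157) [0.5771 0.3579 0.0579]
rackA (432, 170) [0.5615 0.2728 0.0576]
rackA (412, 186) [0.5426 0.217  0.019 ]
rackA (405, 184) [0.5242 0.2082 0.0196]
rackA (417, 190) [0.562  0.2154 0.0195]
rackB (246, 352) [0.5286 0.2094 0.0225]
rackB (235, 365) [0.5204 0.263  0.0624]
rackB (205, 400) [0.5373 0.3569 0.0617]
rackB (222, 385) [0.5219 0.3143 0.0628]
modA (312, 218) [ 0.4395 -0.0772  0.0486]
modA (340, 280) [ 0.619  -0.1575  0.0428]
modA (292, 240) [ 0.4275 -0.1407 -0.0013]
modA (376, 258) [ 0.6379 -0.0458  0.04  ]
modA (335, 250) [ 0.545  -0.0983  0.0322]
mat (250, 268) [ 0.4729 -0.3128  0.109 ]
mat (225, 281) [ 4.001e-01 -3.477e-01  2.000e-04]
mat (277, 347) [ 0.6257 -0.3752  0.005 ]
mat (305, 326) [ 0.6327 -0.291   0.0028]
mat (279, 303) [ 0.5869 -0.3256  0.1063]
mat (283, 325) [ 0.61   -0.3389  0.0462]
bottle (434, 218) [0.6928 0.0937 0.1299]
bottle (453, 192) [0.6607 0.2279 0.0863]
bottle (441, 290) [ 0.8134 -0.0118  0.0566]
modtop (2391, ((0.5261250734329224, -0.08628932386636734), (0.132938414812088, 0.22055956721305847), 85.20848
[... 1025 characters left out ...]
9809861183, 0.06458427757024765), 63.680782318115234), np.float64(0.05487814287918228))
stem B (129, ((0.5782167911529541, -0.33031824231147766), (0.03200577571988106, 0.029086362570524216), 72.3773422241211), np.float64(0.10478344767550661)) (194, ((0.5717735886573792, -0.37473684549331665), (0.15653552114963531, 0.0721568763256073), 81.25833892822266), np.float64(0.05590036741995057))
tamp A (104, ((0.46530812978744507, -0.31649866700172424), (0.021396055817604065, 0.023339560255408287), 71.9688949584961), np.float64(0.10519312240945905))
tamp B (89, ((0.4586866796016693, -0.3166128098964691), (0.022746674716472626, 0.02788863703608513), 40.98567199707031), np.float64(0.10381674209764938))
```

View pics/m1.png

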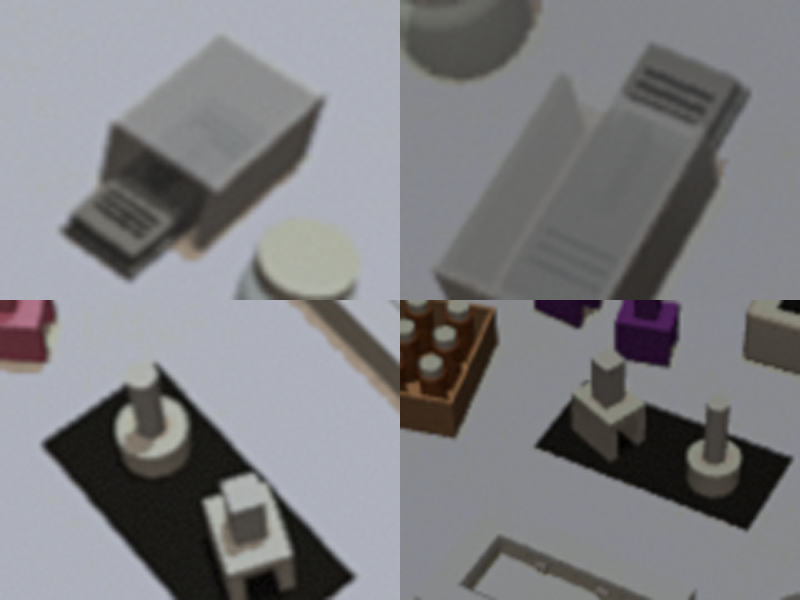

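Crop confirms it: the pusher is the fork-footed white one with the square stem at scene (280,315), world ≈(0.582,-0.328); the tamper is the round-footed one at ≈(0.462,-0.317). The cover's ribbed end shows below the roof at (412,186). Next I work out the axes and the first move.

```bash
cat >> h.py <<'E'
from scipy.spatial.transform import Rotation as Ro
def to(x,y,z,head=None):
    s=arm.state(); q=s['tool_rot']; R=Ro.from_quat([q[1],q[2],q[3],q[0]]).as_matrix()
    d=R.T@(np.array([x,y,z])-s['tool_pos']); h=np.degrees(np.arctan2(R[1,0],R[0,0]))
    print('shift mm',(d*1000).round(1),'tool x heading',h.round(2),'turn',None if head is None else round(h-head,2),'tilt',np.degrees(np.arccos(-R[2,2])).round(2))
E
python3 - <<'E'
from h import *
a=load('scene0');b=load('side0')
P=[ray(a,410.4,162.9,.061),ray(a,433.4,178,.061),ray(a,434.5,143.4,.061),ray(a,457.7,157.2,.061)]
for p in P: print(p.round(4))
for u,v in((62,230),(133,280)): print('flange corner',ray(a,385+u*.225,135+v*.2267,.007).round(4))
for u,v in((648,45),(750,90)): print('B end corner',ray(b,180+(u-400)*.225,335+v*.2267,.021).round(4))
# mouth: roof corner seen in both
to(.45,-.35,.25,60); to(.53,.19,.25,90)
E
```

```text
[0.5037 0.2477 0.061 ]
[0.5838 0.2497 0.061 ]
[0.5045 0.3557 0.061 ]
[0.5843 0.36   0.061 ]
flange corner [0.514  0.1963 0.007 ]
flange corner [0.5722 0.1967 0.007 ]
B end corner [0.5592 0.2032 0.021 ]
B end corner [0.4984 0.2043 0.021 ]
shift mm [ 335.4 -113.4  -19.3] tool x heading 16.09 turn -43.91 tilt 0.11
shift mm [ 561.9 -610.1  -18.3] tool x heading 16.09 turn -73.91 tilt 0.11
```

Call:
{"name": "move_arm", "arguments": {
  "plan": [
    [0.05,-0.015,-0.005,-8],
    [0.1,-0.03,-0.01,-16],
    [0.15,-0.05,-0.02,-24],
    [0.2,-0.065,-0.02,-32],
    [0.25,-0.08,-0.02,-40],
    [0.3,-0.1,-0.02,-44],
    [0.335,-0.113,-0.02,-44],
    [0.36,-0.155,-0.02,-50],
    [0.385,-0.195,-0.02,-50],
    [0.4,-0.24,-0.02,-50]
  ],
  "claw": 0,
  "grip_force": 40
}}

```text
time_s: 1.1
tool_pos: [0.4785, -0.209, 0.2507]
tool_rot: [-0.0, 0.838, 0.546, 0.0]
contact_force: [0.7, 0.0, -0.1]
opening: 0.0856
gripper_force: 0.0
```

```bash
python3 -c "
from h import *
to(.54,.15,.25,90)"
```

```text
shift mm [353.2 -89.1   0.9] tool x heading 66.13 turn -23.87 tilt 0.04
```

Call:
{"name": "move_arm", "arguments": {
  "plan": [
    [0.045,-0.011,0,-6],
    [0.09,-0.022,0,-12],
    [0.135,-0.033,0,-18],
    [0.18,-0.044,0,-24],
    [0.225,-0.056,0,-24],
    [0.27,-0.067,0,-24],
    [0.315,-0.08,0,-24],
    [0.35,-0.09,0,-24],
    [0.35,-0.09,0,-24],
    [0.35,-0.09,0,-24]
  ]
}}

```text
time_s: 2.1
tool_pos: [0.5363, 0.146, 0.2507]
tool_rot: [-0.0, 0.706, 0.708, -0.001]
contact_force: [0.4, -1.2, 0.4]
opening: 0.0852
gripper_force: 0.0
```

```bash
python3 - <<'E'
from h import *
to(.54,.15,.25,90)
w=cap('wrist','w1')
R=cv2.Rodrigues(np.array(w['rvec'],float))[0]; print((-R.T@np.array(w['tvec']).reshape(3)).round(3),R.round(2))
E
```

```text
shift mm [4.  3.7 0.7] tool x heading 90.22 turn 0.22 tilt 0.09
[0.536 0.221 0.394] [[ 1.    0.   -0.  ]
 [ 0.   -0.95  0.3 ]
 [-0.   -0.3  -0.95]]
```

View pics/w1.png

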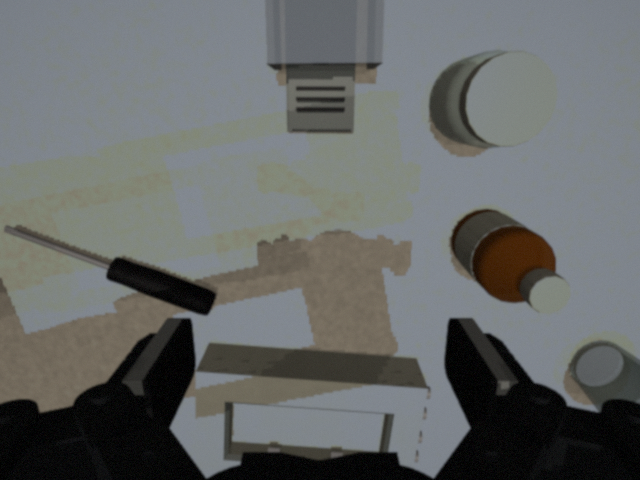

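Wrist view: cover end between columns 288 and 353, its free edge at row ~131, rack mouth roof edge at row ~66; jar lid at (508,98), bottle (515,262).

```bash
python3 - <<'E'
from h import *
w=load('w1')
for u,v,h in((288,132,.007),(353,132,.007),(290,128,.021),(351,128,.021),(268,67,.061),(382,67,.061)): print((u,v),ray(w,u,v,h).round(4))
P=pts(w); 
for v in range(50,135,8): print(v,P[v,320].round(4),P[v,300].round(4))
for u in range(280,362,4): print(u,P[118,u].round(4))
to(.54,.217,.15,90)
E
```

```text
(288, 132) [0.5077 0.1984 0.007 ]
(353, 132) [0.5644 0.1986 0.007 ]
(290, 128) [0.5105 0.2025 0.021 ]
(351, 128) [0.5616 0.2027 0.021 ]
(268, 67) [0.4982 0.2469 0.061 ]
(382, 67) [0.58   0.2471 0.061 ]
50 [0.5355 0.2582 0.0616] [0.5213 0.2582 0.0613]
58 [0.5355 0.2528 0.0628] [0.5213 0.2529 0.0618]
66 [0.5355 0.251  0.0198] [0.5195 0.2507 0.0221]
74 [0.5355 0.2449 0.021 ] [0.5194 0.2447 0.022 ]
82 [0.5355 0.2387 0.0223] [0.5192 0.2388 0.0199]
90 [0.5355 0.2326 0.0233] [0.5193 0.2326 0.0225]
98 [0.5356 0.2264 0.0221] [0.5192 0.2264 0.023 ]
106 [0.5356 0.2202 0.022 ] [0.5191 0.2201 0.0222]
114 [0.5356 0.2139 0.0222] [0.519  0.2138 0.0209]
122 [0.5356 0.2075 0.0218] [0.519  0.2074 0.0216]
130 [0.5356 0.2003 0.0081] [0.5182 0.2002 0.0075]
280 [0.5005 0.21   0.0008]
284 [0.504 0.21  0.001]
288 [0.5079 0.2102 0.0063]
292 [0.5123 0.2106 0.0216]
296 [0.5156 0.2106 0.0212]
300 [0.519  0.2106 0.0213]
304 [0.5223 0.2106 0.0216]
308 [0.5256 0.2106 0.0215]
312 [0.5289 0.2106 0.0209]
316 [0.5323 0.2107 0.0221]
320 [0.5356 0.2106 0.0213]
324 [0.5389 0.2107 0.0226]
328 [0.5422 0.2107 0.0218]
332 [0.5456 0.2107 0.0211]
336 [0.5488 0.2107 0.0228]
340 [0.5522 0.2107 0.0214]
344 [0.5555 0.2107 0.0218]
348 [0.5588 0.2108 0.023 ]
352 [0.5632 0.2103 0.0071]
356 [0.5672 0.2102 0.0006]
360 [5.707e-01 2.102e-01 2.000e-04]
shift mm [ 72.    4.1 100.7] tool x heading 90.14 turn 0.14 tilt 0.1
```

Call:
{"name": "move_arm", "arguments": {
  "plan": [
    [0.025,0,0.04,0],
    [0.05,0,0.08,0],
    [0.067,0,0.12,0],
    [0.067,0,0.16,0],
    [0.067,0,0.19,0],
    [0.067,0,0.215,0],
    [0.067,0,0.23,0],
    [0.067,0,0.24,0],
    [0.067,0,0.243,0],
    [0.067,0,0.243,0]
  ],
  "claw": 50
}}

```text
time_s: 3.15
tool_pos: [0.5369, 0.2116, 0.0085]
tool_rot: [0.0, 0.707, 0.707, -0.0]
contact_force: [-0.2, -0.6, 1.1]
opening: 0.0687
gripper_force: 0.0
```

Call:
{"name": "move_arm", "arguments": {
  "plan": [
    [0,0,0,0],
    [0,0,0,0],
    [0,0,0,0],
    [0,0,0,0],
    [0,0,0,0]
  ],
  "claw": 200,
  "grip_force": 40
}}

```text
time_s: 3.65
tool_pos: [0.5375, 0.2124, 0.0096]
tool_rot: [0.001, 0.706, 0.708, 0.001]
contact_force: [0.1, -1.4, 5.7]
opening: 0.0507
gripper_force: 42.4
```

Call:
{"name": "move_arm", "arguments": {
  "plan": [
    [-0.005,0,0,0],
    [-0.02,0,0,0],
    [-0.035,0,0,0],
    [-0.05,0,0,0],
    [-0.065,0,0,0],
    [-0.08,0,0,0],
    [-0.1,0,0,0],
    [-0.115,0,0,0],
    [-0.125,0,0,0],
    [-0.125,0,0,0]
  ]
}}

```text
time_s: 4.65
tool_pos: [0.5383, 0.0863, 0.0096]
tool_rot: [0.001, 0.707, 0.707, 0.001]
contact_force: [-0.1, -3.0, 7.4]
opening: 0.0507
gripper_force: 42.5
```

Call:
{"name": "move_arm", "arguments": {
  "plan": [
    [0,0,0,0],
    [0,0,0,0],
    [0,0,0,0],
    [0,0,-0.01,0],
    [0,0,-0.05,0],
    [-0.02,0,-0.1,0],
    [-0.04,0,-0.15,0],
    [-0.05,0,-0.2,0],
    [-0.05,0,-0.23,0],
    [-0.05,0,-0.23,0]
  ],
  "claw": 40
}}

```text
time_s: 5.65
tool_pos: [0.5408, 0.037, 0.2455]
tool_rot: [0.005, 0.707, 0.707, 0.005]
contact_force: [0.6, 0.3, 0.1]
opening: 0.0722
gripper_force: 0.0
```

```bash
python3 - <<'E'
from h import *
print(np.array(arm.state()['joints']).round(3))
w=cap('wrist','w2'); P=pts(w)
M=(P[...,2]>.04)&(P[...,2]<.055)&(P[...,1]>.08)&(P[...,1]<.24)&(abs(P[...,0]-.54)<.06)
k=P[M]; print('fin',len(k),cv2.minAreaRect(k[:,:2].astype(np.float32)),np.median(k[:,2]),k[:,:2].mean(0))
M=(P[...,2]>.015)&(P[...,2]<.028)&(P[...,1]>.04)&(P[...,1]<.24)&(abs(P[...,0]-.54)<.06)
k=P[M]; print('body',len(k),cv2.minAreaRect(k[:,:2].astype(np.float32)),np.median(k[:,2]))
E
```

```text
[-0.01   0.243  1.562 -0.     1.323 -0.011]
fin 1079 ((0.5369988083839417, 0.1480589061975479), (0.011875573545694351, 0.043775323778390884), 0.8004816770553589) 0.049623135953645835 [0.53694534 0.14853842]
body 8707 ((0.537162184715271, 0.132398784160614), (0.05201979726552963, 0.11245319247245789), 0.5700218677520752) 0.021678247166434798
```

View pics/w2.png

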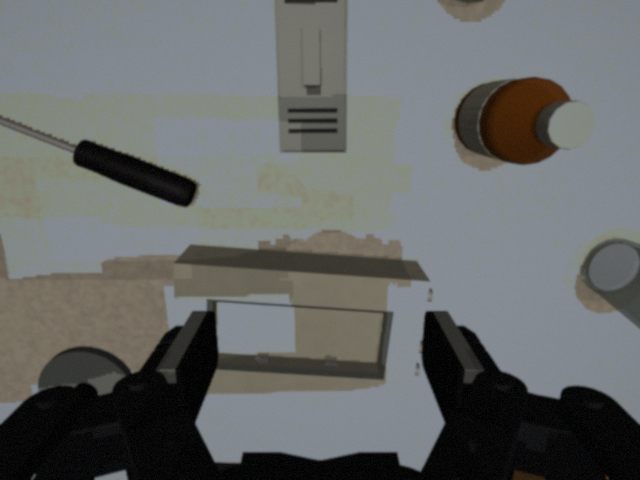

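Wrist view: cover lies flat, fin at (311,57), ribbed end at (313,130); bay recess spans (215,302)–(392,378), partly hidden by the fingers. I'll shift back to see the bay in full.

Call:
{"name": "move_arm", "arguments": {
  "plan": [
    [-0.04,0,0,0],
    [-0.08,0,0,0],
    [-0.12,0,0,0],
    [-0.15,0,0,0],
    [-0.15,0,0,0],
    [-0.15,0,0,0]
  ]
}}

```text
time_s: 6.3
tool_pos: [0.536, -0.1124, 0.2368]
tool_rot: [-0.002, 0.707, 0.707, -0.001]
contact_force: [-0.3, 0.5, -0.2]
opening: 0.0721
gripper_force: 0.0
```

```bash
python3 - <<'E'
from h import *
w=cap('wrist','w3'); P=pts(w)
print(arm.state()['tool_pos'])
I=P[...,2]
for n,lo,hi in(('floor',.024,.035),('top',.047,.056)):
    M=(I>lo)&(I<hi)&(abs(P[...,0]-.525)<.14)&(abs(P[...,1]+.088)<.1)
    M=cv2.morphologyEx(M.astype(np.uint8),cv2.MORPH_OPEN,np.ones((3,3)))
    nn,l,st,_=cv2.connectedComponentsWithStats(M); j=1+np.argmax(st[1:,4]); k=P[l==j]
    print(n,len(k),cv2.minAreaRect(k[:,:2].astype(np.float32)),np.median(k[:,2]))
E
```

```text
[ 0.53615873 -0.1117261   0.2370543 ]
floor 14224 ((0.5239464640617371, -0.08714653551578522), (0.060450393706560135, 0.15380850434303284), 85.32562255859375) 0.030649055083367738
top 32889 ((0.524008572101593, -0.08661647140979767), (0.13038131594657898, 0.2167188674211502), 85.28897094726562) 0.05153944378513455
```

View pics/w3.png

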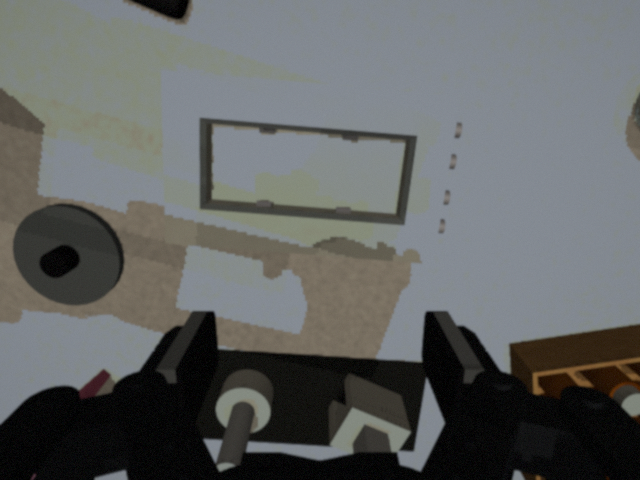

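Bay fully seen: recess corners ≈(201,119),(415,136),(404,223),(201,208); centre (0.524,-0.087), floor 0.0306, 153.8×60.5 mm, heading -4.7° — agrees with the text. The cover centre is (0.537,0.148), fin top 0.0496. Next, grasp the fin.

Call:
{"name": "move_arm", "arguments": {
  "plan": [
    [0.05,0,0,-0.7],
    [0.1,0,0,-0.7],
    [0.15,0,0.02,-0.7],
    [0.2,0.001,0.04,-0.7],
    [0.24,0.001,0.06,-0.7],
    [0.26,0.001,0.09,-0.7],
    [0.26,0.001,0.12,-0.7],
    [0.26,0.001,0.14,-0.7],
    [0.26,0.001,0.14,-0.7]
  ],
  "claw": 90
}}

```text
time_s: 7.25
tool_pos: [0.5338, 0.1488, 0.095]
tool_rot: [-0.002, 0.701, 0.713, -0.003]
contact_force: [-1.2, -0.4, -0.1]
opening: 0.0551
gripper_force: 0.0
```

```bash
python3 -c "
from h import *
to(.537,.148,.025,90.7); print(arm.state()['opening'])"
```

```text
shift mm [-0.8  3.8 70. ] tool x heading 90.96 turn 0.26 tilt 0.46
0.05507527834570095
```

Call:
{"name": "move_arm", "arguments": {
  "plan": [
    [0,0.002,0.03,0],
    [0,0.002,0.055,0],
    [0,0.002,0.068,0],
    [0,0.002,0.069,0],
    [0,0.002,0.069,0],
    [0,0.002,0.069,0]
  ]
}}

```text
time_s: 7.85
tool_pos: [0.5408, 0.1477, 0.0307]
tool_rot: [0.001, 0.702, 0.712, 0.001]
contact_force: [-0.1, -0.3, 0.5]
opening: 0.0552
gripper_force: 0.0
```

Call:
{"name": "move_arm", "arguments": {
  "plan": [
    [0,0,0,0],
    [0,0,0,0],
    [0,0,0,0],
    [0,0,0,0],
    [0,0,0,0],
    [0,0,0,0]
  ],
  "claw": 255,
  "grip_force": 60
}}

```text
time_s: 8.45
tool_pos: [0.54, 0.1475, 0.03]
tool_rot: [0.0, 0.702, 0.712, 0.0]
contact_force: [-1.2, -1.1, 6.9]
opening: 0.0106
gripper_force: 61.4
```

Call:
{"name": "move_arm", "arguments": {
  "plan": [
    [0,0,-0.005,0],
    [0,0,-0.03,0],
    [0,0,-0.06,0],
    [0,0,-0.09,0],
    [0,0,-0.11,0],
    [0,0,-0.11,0],
    [0,0,-0.11,0]
  ]
}}

```text
time_s: 9.15
tool_pos: [0.5393, 0.1473, 0.139]
tool_rot: [-0.0, 0.702, 0.712, -0.0]
contact_force: [-1.3, 0.2, -3.4]
opening: 0.0105
gripper_force: 60.3
```

```bash
cat > inh.py <<'E'
from h import *
w=cap('wrist','w4'); P=pts(w); s=arm.state()
q=s['tool_rot']; R=Ro.from_quat([q[1],q[2],q[3],q[0]]).as_matrix()
T=(P-s['tool_pos'])@R   # tool frame
print(s['tool_pos'],s['opening'],s['contact_force'],np.degrees(np.arccos(-R[2,2])))
I=P[...,2]; 
M=(np.abs(T[...,1])<.035)&(T[...,0]>.0)&(T[...,0]<.11)&(T[...,2]>-.03)&(T[...,2]<.04)
k=T[M]; 
top=k[(k[:,2]<.012)&(k[:,0]>.03)]; print('n',len(k),'end x flange',np.percentile(k[:,0],[99,99.9]),'body',top[:,0].max(),cv2.minAreaRect(top[:,:2].astype(np.float32)))
c=np.linalg.lstsq(np.c_[top[:,:2],np.ones(len(top))],top[:,2],rcond=None)[0]; print('plane',c)
to(.524,-.0869,.1,175.3)
E
python3 inh.py
```

```text
[0.53859521 0.14718414 0.13809622] 0.010501262533469165 [-0.16904754  0.27658579 -2.36620017] 0.1332026915165238
n 34002 end x flange [0.0752142 0.0759102] body 0.0729718645319299 ((0.05148465931415558, 0.00028753653168678284), (0.04296392202377319, 0.05235350877046585), 0.011940163560211658)
plane [ 0.00150056 -0.00150134  0.00741813]
shift mm [-233.8  -17.7   38.2] tool x heading 90.79 turn -84.51 tilt 0.13
```

Call:
{"name": "move_arm", "arguments": {
  "plan": [
    [-0.015,-0.001,0,-8],
    [-0.04,-0.003,0,-16],
    [-0.07,-0.006,0,-24],
    [-0.1,-0.008,0,-32],
    [-0.13,-0.01,0,-40],
    [-0.16,-0.012,0,-48],
    [-0.19,-0.014,0,-56],
    [-0.215,-0.016,0,-64],
    [-0.234,-0.017,0,-72],
    [-0.234,-0.017,0,-80]
  ]
}}

```text
time_s: 10.2
tool_pos: [0.5246, -0.0891, 0.1372]
tool_rot: [-0.002, 0.079, 0.997, -0.0]
contact_force: [0.7, 0.5, -1.9]
opening: 0.0105
gripper_force: 60.3
```

```bash
python3 -c "
from h import *
to(.525,-.087,.09,175.3)"
```

```text
shift mm [-0.2  2.1 47.2] tool x heading 170.97 turn -4.33 tilt 0.21
```

Call:
{"name": "move_arm", "arguments": {
  "plan": [
    [0,0.001,0.01,-4.3],
    [0,0.002,0.03,-4.3],
    [0,0.002,0.044,-4.3],
    [0,0.002,0.047,-4.3],
    [0,0.002,0.047,-4.3],
    [0,0.002,0.047,-4.3]
  ]
}}

```text
time_s: 10.8
tool_pos: [0.5263, -0.0848, 0.0921]
tool_rot: [-0.0, 0.043, 0.999, 0.0]
contact_force: [0.2, -0.2, -2.1]
opening: 0.0108
gripper_force: 60.3
```

```bash
sed -e "s/'w4'/'w5'/" -e 's/to(.524.*/to(.525,-.087,.071,175.3)/' inh.py > inh2.py; cat >> inh2.py <<'E'
M=(I>.047)&(I<.056)&(abs(P[...,0]-.525)<.14)&(abs(P[...,1]+.088)<.1)
k=P[M]; print('modtop seen',len(k),cv2.minAreaRect(k[:,:2].astype(np.float32)))
a=cap('scene');A=pts(a);J=A[...,2]
for n,lo,hi in(('fin?',.095,.12),):
    M=(J>.074)&(J<.082)&(abs(A[...,0]-.524)<.09)&(abs(A[...,1]+.087)<.05); k=A[M]; print('cov top scene',len(k),cv2.minAreaRect(k[:,:2].astype(np.float32)))
E
python3 inh2.py
```

```text
[ 0.52664949 -0.0848886   0.09251884] 0.010513858569262497 [-0.06920061 -0.39378522 -1.0026041 ] 0.028516581606767597
n 36266 end x flange [0.10455893 0.10950733] body 0.0748404857729187 ((0.05239333212375641, -0.0014945082366466522), (0.044840190559625626, 0.05244666337966919), 0.06588252633810043)
plane [ 0.00019452 -0.00046508  0.00871936]
shift mm [ 1.5 -2.2 21.5] tool x heading 175.09 turn -0.21 tilt 0.03
modtop seen 67808 ((0.5227205753326416, -0.08646316826343536), (0.13090132176876068, 0.2134055197238922), 85.32701110839844)
cov top scene 313 ((0.5261229276657104, -0.08619609475135803), (0.05541609600186348, 0.14659000933170319), 86.26240539550781)
```

Call:
{"name": "move_arm", "arguments": {
  "plan": [
    [-0.0005,-0.0005,0.005,-0.2],
    [-0.0005,-0.0005,0.01,-0.2],
    [-0.0005,-0.0005,0.014,-0.2],
    [-0.0005,-0.0005,0.017,-0.2],
    [-0.0005,-0.0005,0.0185,-0.2],
    [-0.0005,-0.0005,0.0185,-0.2],
    [-0.0005,-0.0005,0.0185,-0.2]
  ]
}}

```text
time_s: 11.6
tool_pos: [0.5268, -0.0854, 0.0738]
tool_rot: [0.0, 0.041, 0.999, -0.0]
contact_force: [0.5, 0.3, -2.0]
opening: 0.0106
gripper_force: 60.3
```

Call:
{"name": "move_arm", "arguments": {
  "plan": [
    [0,0,0.0015,0],
    [0,0,0.0025,0],
    [0,0,0.0025,0],
    [0,0,0.0025,0]
  ]
}}

```text
time_s: 12.0
tool_pos: [0.5268, -0.0853, 0.0714]
tool_rot: [0.0, 0.041, 0.999, 0.0]
contact_force: [-0.1, 0.2, -1.5]
opening: 0.0105
gripper_force: 60.4
```

Close to resting, so I release gently and open fully before retreating.

Call:
{"name": "move_arm", "arguments": {
  "plan": [
    [0,0,0.0005,0],
    [0,0,0.0005,0],
    [0,0,0,0],
    [0,0,0,0],
    [0,0,-0.02,0],
    [0,0,-0.05,0],
    [0,0,-0.09,0],
    [0,0,-0.13,0],
    [0.04,0,-0.15,0],
    [0.04,0,-0.15,0]
  ],
  "claw": 60
}}

```text
time_s: 13.0
tool_pos: [0.4844, -0.0818, 0.2245]
tool_rot: [0.001, 0.041, 0.999, -0.0]
contact_force: [-0.2, 0.3, -0.8]
opening: 0.0654
gripper_force: 0.0
```

```bash
python3 - <<'E'
from h import *
w=cap('wrist','w6'); P=pts(w); I=P[...,2]; print(arm.state()['tool_pos'])
N=(abs(P[...,0]-.525)<.078)&(abs(P[...,1]+.087)<.035)
def fit(n,lo,hi,N=N):
    M=((I>lo)&(I<hi)&N).astype(np.uint8); M=cv2.morphologyEx(M,cv2.MORPH_OPEN,np.ones((3,3))); k=P[M>0]
    c=np.linalg.lstsq(np.c_[k[:,:2]-[.524,-.087],np.ones(len(k))],k[:,2],rcond=None)[0]
    print(n,len(k),cv2.minAreaRect(k[:,:2].astype(np.float32)),c.round(4))
fit('covtop',.054,.071); fit('fin',.083,.1)
a=cap('scene','s2');A=pts(a);J=A[...,2]
M=(J>.08)&(J<.115)&(abs(A[...,0]-.582)<.045)&(abs(A[...,1]+.33)<.05)
k=A[M]; print('stem',cv2.minAreaRect(k[:,:2].astype(np.float32)))
M=(I>-.004)&(abs(P[...,0]-.525)<.16)
cv2.imwrite('pics/v6.png',w['img'])
E
```

```text
[ 0.48576756 -0.08192441  0.22312509]
covtop 11348 ((0.5244762897491455, -0.08663131296634674), (0.05213535577058792, 0.1451287716627121), 85.29208374023438) [ 0.0003 -0.0052  0.0628]
fin 1054 ((0.5238012671470642, -0.08632715791463852), (0.011321770027279854, 0.04416124150156975), 85.03958892822266) [ 0.0263 -0.0002  0.0906]
stem ((0.5834399461746216, -0.32768023014068604), (0.0243269931524992, 0.02626672200858593), 63.7093620300293)
```

View pics/v6.png

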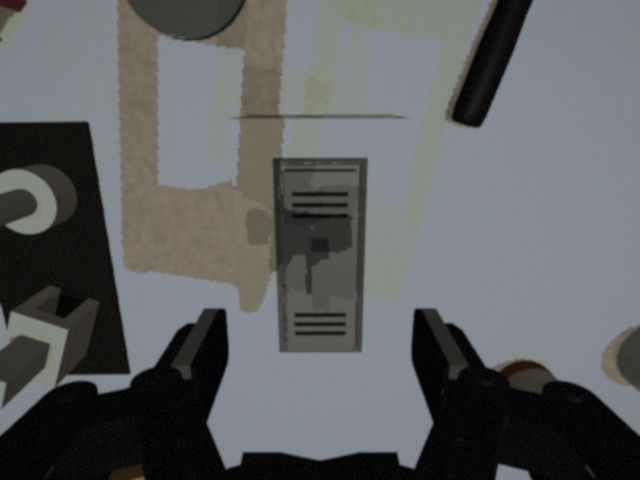

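Cover sits centred on the catches (underside 0.0418, flat, heading right). On to the pusher; a closer look first.

Call:
{"name": "move_arm", "arguments": {
  "plan": [
    [-0.01,-0.04,-0.01,4],
    [-0.025,-0.08,-0.026,12],
    [-0.04,-0.12,-0.026,20],
    [-0.05,-0.16,-0.026,21.4],
    [-0.06,-0.195,-0.026,21.4],
    [-0.061,-0.215,-0.026,21.4],
    [-0.061,-0.215,-0.026,21.4],
    [-0.061,-0.215,-0.026,21.4]
  ]
}}

```text
time_s: 13.9
tool_pos: [0.5295, -0.3007, 0.246]
tool_rot: [-0.001, 0.226, 0.974, 0.001]
contact_force: [-0.1, 0.2, -0.6]
opening: 0.0651
gripper_force: 0.0
```

```bash
python3 - <<'E'
from h import *
w=cap('wrist','w7'); P=pts(w); I=P[...,2]; print(arm.state()['tool_pos'])
N=(abs(P[...,0]-.582)<.06)&(abs(P[...,1]+.328)<.06)
for n,lo,hi in(('stemtop',.1,.115),('crown',.05,.062)):
    M=((I>lo)&(I<hi)&N).astype(np.uint8); nn,l,st,_=cv2.connectedComponentsWithStats(M); k=P[l==1+np.argmax(st[1:,4])]
    print(n,len(k),cv2.minAreaRect(k[:,:2].astype(np.float32)),np.median(k[:,2]))
to(.5815,-.328,.1,153.7)
a=load('scene0')['img'];cv2.imwrite('pics/w7s.png',w['img'])
E
```

```text
[ 0.52953603 -0.30007731  0.24641089]
stemtop 1211 ((0.5807154178619385, -0.3283385634422302), (0.0238498467952013, 0.025093674659729004), 63.83247375488281) 0.10846890890302899
crown 2408 ((0.5806177258491516, -0.32825198769569397), (0.04601049795746803, 0.060871224850416183), 64.15555572509766) 0.05653166112533013
shift mm [-59.3  -2.4 146.3] tool x heading 153.9 turn 0.2 tilt 0.15
```

View pics/w7.png

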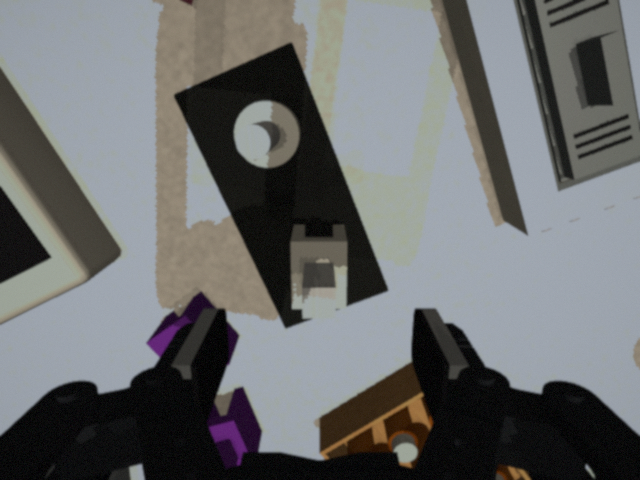

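Pusher confirmed at pixel (320,275), fork and square stem, centre (0.5807,-0.3283), top 0.108, heading -26°; tamper at (267,133); purple look-alikes at (195,330), (235,425).

Call:
{"name": "move_arm", "arguments": {
  "plan": [
    [-0.03,-0.002,0.02,0],
    [-0.055,-0.003,0.04,0],
    [-0.0587,-0.003,0.075,0],
    [-0.0587,-0.003,0.11,0],
    [-0.0587,-0.003,0.14,0],
    [-0.0587,-0.003,0.165,0],
    [-0.0587,-0.003,0.18,0],
    [-0.0587,-0.003,0.182,0],
    [-0.0587,-0.003,0.182,0],
    [-0.0587,-0.003,0.182,0]
  ],
  "claw": 100
}}

```text
time_s: 14.95
tool_pos: [0.5826, -0.3302, 0.067]
tool_rot: [0.001, 0.226, 0.974, -0.0]
contact_force: [-0.1, -0.0, 0.3]
opening: 0.052
gripper_force: 0.0
```

```bash
python3 -c "
from h import *
to(.5807,-.3283,.064,153.9);s=arm.state();print(s['opening'],s['contact_force'])"
```

```text
shift mm [2.5 0.9 3. ] tool x heading 153.91 turn 0.01 tilt 0.17
0.05195394624900801 [-0.07936391 -0.03966594  0.26335845]
```

Call:
{"name": "move_arm", "arguments": {
  "plan": [
    [0.001,0.001,0.001,0],
    [0.001,0.001,0.001,0],
    [0.001,0.001,0.001,0],
    [0.001,0.001,0.001,0],
    [0.001,0.001,0.001,0],
    [0.001,0.001,0.001,0]
  ],
  "claw": 255,
  "grip_force": 90
}}

```text
time_s: 15.55
tool_pos: [0.5814, -0.3287, 0.0655]
tool_rot: [0.001, 0.226, 0.974, -0.0]
contact_force: [-1.0, 0.8, 6.3]
opening: 0.0231
gripper_force: 88.2
```

Call:
{"name": "move_arm", "arguments": {
  "plan": [
    [0,0,-0.01,0],
    [0,0,-0.04,0],
    [0,0,-0.08,0],
    [0,0,-0.11,0],
    [0,0,-0.12,0],
    [0,0,-0.12,0],
    [0,0,-0.12,0]
  ]
}}

```text
time_s: 16.25
tool_pos: [0.5798, -0.3279, 0.1826]
tool_rot: [-0.001, 0.226, 0.974, 0.001]
contact_force: [0.0, 1.1, -3.4]
opening: 0.0233
gripper_force: 88.5
```

```bash
cat > inp.py <<'E'
from h import *
import sys
def tf():
    s=arm.state(); q=s['tool_rot']; return s,Ro.from_quat([q[1],q[2],q[3],q[0]]).as_matrix()
w=cap('wrist'); P=pts(w); s,R=tf(); T=(P-s['tool_pos'])@R
print(s['tool_pos'],s['opening'],s['contact_force'])
# crown top: tool z just beyond tip
M=(abs(T[...,0])<.05)&(abs(T[...,1])<.04)&(T[...,2]>-.01)&(T[...,2]<.03); k=T[M]
zc=np.median(k[:,2]) if len(k) else 0; k=k[abs(k[:,2]-zc)<.006]
print('crown tool',len(k),zc,cv2.minAreaRect(k[:,:2].astype(np.float32)))
for n in('scene','side'):
    c=cap(n);A=pts(c);J=A[...,2];z0=s['tool_pos'][2]
    M=(J>z0-.02)&(J<z0-.003)&(abs(A[...,0]-s['tool_pos'][0])<.04)&(abs(A[...,1]-s['tool_pos'][1])<.04);k=A[M]
    if len(k)>10: print(n,len(k),cv2.minAreaRect(k[:,:2].astype(np.float32)),np.median(k[:,2]))
to(.5243,-.0867,.17,175.3)
E
python3 inp.py
```

```text
[ 0.57948265 -0.32767873  0.18187122] 0.02304317635964115 [ 0.14612867  0.29778784 -2.64094171]
crown tool 7730 0.008079401908711417 ((0.014389721676707268, -0.0013714451342821121), (0.032675474882125854, 0.046206288039684296), 0.14364910125732422)
scene 268 ((0.5945093631744385, -0.3347386419773102), (0.04701464623212814, 0.03269607946276665), 62.0002326965332) 0.1711800183224566
side 239 ((0.5761319994926453, -0.328445166349411), (0.050878096371889114, 0.06397072225809097), 63.55858612060547) 0.1724051268025168
shift mm [155.7 192.1  12.6] tool x heading 153.88 turn -21.42 tilt 0.27
```

Call:
{"name": "move_arm", "arguments": {
  "plan": [
    [0.02,0.025,0,-4],
    [0.045,0.055,0,-8],
    [0.07,0.085,0,-13],
    [0.095,0.117,0,-18],
    [0.12,0.148,0,-21.4],
    [0.142,0.175,0,-21.4],
    [0.156,0.192,0,-21.4],
    [0.156,0.192,0,-21.4],
    [0.156,0.192,0,-21.4]
  ]
}}

```text
time_s: 17.3
tool_pos: [0.525, -0.0872, 0.1836]
tool_rot: [-0.001, 0.04, 0.999, -0.0]
contact_force: [0.6, -0.4, -3.9]
opening: 0.0229
gripper_force: 88.9
```

```bash
cat >> inp.py <<'E'
I=P[...,2];M=(I>.056)&(I<.07)&(abs(P[...,0]-.524)<.08)&(abs(P[...,1]+.087)<.035); k=P[M]
if len(k): print('cov',len(k),cv2.minAreaRect(k[:,:2].astype(np.float32)),np.median(k[:,2]))
E
python3 inp.py
```

```text
[ 0.52546552 -0.08789864  0.18371611] 0.023120908946423685 [-0.40722598 -0.59425956 -1.97608086]
crown tool 7746 0.00888905035123808 ((0.015921475365757942, -0.0007224846631288528), (0.032764796167612076, 0.04619906470179558), 0.06617048382759094)
scene 276 ((0.5280707478523254, -0.09004372358322144), (0.04767434671521187, 0.06265052407979965), 87.91897583007812) 0.17286809532868191
side 306 ((0.5220229029655457, -0.09093281626701355), (0.051050104200839996, 0.060320787131786346), 85.65572357177734) 0.1747881757699889
shift mm [ 1.6  1.6 13.9] tool x heading 175.24 turn -0.06 tilt 0.02
cov 8410 ((0.487285315990448, -0.0835079476237297), (0.05205218121409416, 0.06920138746500015), 85.222900390625) 0.06286920577466719
```

Call:
{"name": "move_arm", "arguments": {
  "plan": [
    [0,0.002,0.005,0],
    [0,0.002,0.015,0],
    [0,0.002,0.03,0],
    [0,0.002,0.045,0],
    [0,0.002,0.053,0],
    [0,0.002,0.055,0],
    [0,0.002,0.055,0],
    [0,0.002,0.055,0]
  ]
}}

```text
time_s: 18.25
tool_pos: [0.5261, -0.0857, 0.1297]
tool_rot: [0.001, 0.041, 0.999, -0.0]
contact_force: [0.6, -1.2, -3.0]
opening: 0.0232
gripper_force: 88.9
```

```bash
python3 inp.py
```

```text
[ 0.52613274 -0.08569029  0.12995823] 0.0228972448592405 [-0.04505481 -0.31063139 -2.02904989]
crown tool 7740 0.008909836147110207 ((0.01537319552153349, -0.0013874471187591553), (0.03281708061695099, 0.046344030648469925), 0.07819853723049164)
scene 249 ((0.5287078022956848, -0.08679113537073135), (0.05010297894477844, 0.06121305376291275), 82.59444427490234) 0.11881768443581257
side 286 ((0.5213821530342102, -0.0878131315112114), (0.05118628218770027, 0.06176656112074852), 81.42841339111328) 0.1209015620046418
shift mm [  1.6  -1.2 -40. ] tool x heading 175.29 turn -0.01 tilt 0.08
cov 11004 ((0.4803162217140198, -0.08297772705554962), (0.05224256590008736, 0.055527497082948685), 85.21871948242188) 0.06287815994604973
```

Call:
{"name": "move_arm", "arguments": {
  "plan": [
    [0,0,0.003,0],
    [0,0,0.006,0],
    [0,0,0.008,0],
    [0,0,0.01,0],
    [0,0,0.012,0],
    [0,0,0.014,0],
    [0,0,0.016,0],
    [0,0,0.018,0]
  ]
}}

```text
time_s: 19.2
tool_pos: [0.5252, -0.0852, 0.1124]
tool_rot: [-0.0, 0.041, 0.999, 0.0]
contact_force: [-6.7, 3.0, 25.3]
opening: 0.0231
gripper_force: 92.7
```

Call:
{"name": "move_arm", "arguments": {
  "plan": [
    [0,0,0.001,0],
    [0,0,0.002,0],
    [0,0,0.002,0],
    [0,0,0.002,0],
    [0,0,0.002,0]
  ]
}}

```text
time_s: 19.7
tool_pos: [0.5252, -0.0852, 0.1124]
tool_rot: [0.0, 0.041, 0.999, -0.0]
contact_force: [-6.6, 3.0, 23.5]
opening: 0.0232
gripper_force: 92.6
```

```bash
cat > cov.py <<'E'
from h import *
w=cap('wrist'); P=pts(w); I=P[...,2]
u=np.array([np.cos(np.radians(-4.7)),np.sin(np.radians(-4.7))]); D=P[...,:2]-[.5242,-.0868]; X=D@u; Y=D@[-u[1],u[0]]
M=(abs(X)<.07)&(abs(Y)<.024)&(I<.07)&(I>.045); k=np.c_[X[M],Y[M],I[M]]
print(len(k),np.median(k[:,2]),'slope',np.linalg.lstsq(np.c_[k[:,:2],np.ones(len(k))],k[:,2],rcond=None)[0].round(4),k[:,0].min(),k[:,0].max())
M=(abs(X)<.1)&(abs(X)>.085)&(abs(Y)<.05)&(I<.07)&(I>.045);print('rim',np.median(I[M]))
s=arm.state();print(s['tool_pos'],s['contact_force'])
E
python3 cov.py
```

```text
10350 0.051760017962415514 slope [0.0427 0.0009 0.0542] -0.0698554018929364 -0.019547507964107962
rim 0.051627948141063265
[ 0.52514944 -0.08517578  0.11239318] [-8.55361089  3.32407408 23.62493313]
```

Cover top is level with the rim (0.0518 against 0.0516) under 24 N. Lifting and checking.

Call:
{"name": "move_arm", "arguments": {
  "plan": [
    [0,0,-0.01,0],
    [0,0,-0.025,0],
    [0,0,-0.045,0],
    [0,0,-0.065,0],
    [0,0,-0.08,0],
    [0.03,0,-0.085,0],
    [0.06,0,-0.085,0],
    [0.06,0,-0.085,0]
  ]
}}

```text
time_s: 20.55
tool_pos: [0.4603, -0.0794, 0.1934]
tool_rot: [-0.003, 0.041, 0.999, 0.001]
contact_force: [-0.7, 1.3, -3.3]
opening: 0.0232
gripper_force: 88.9
```

```bash
python3 cov.py; python3 - <<'E'
from h import *
c=cap('side');A=pts(c);J=A[...,2]
M=(J>.07)&(J<.09)&(abs(A[...,0]-.524)<.05)&(abs(A[...,1]+.087)<.03);k=A[M];print('fin side',len(k),np.percentile(k[:,2],[50,95]) if len(k) else 0)
to(.5798,-.3279,.184,153.9)
# mat fit: dark pixels at low height
M=(c['img'].max(-1)<40)&(J<.02)&(J>-.01)&(abs(A[...,0]-.52)<.16)&(abs(A[...,1]+.33)<.12);k=A[M];print('mat',len(k),cv2.minAreaRect(k[:,:2].astype(np.float32)))
E
python3 inp.py | grep crown
```

```text
559 0.05156345777863651 slope [-0.0023  0.0074  0.0514] -0.06999317780971145 -0.06243527950091335
rim 0.05157967969476429
[ 0.46309783 -0.08000061  0.19381931] [ 0.68954172 -0.16637006 -3.22014574]
fin side 105 [0.07883518 0.08291102]
shift mm [-134.7 -237.2   10.1] tool x heading 175.27 turn 21.37 tilt 0.01
mat 994 ((0.5175071954727173, -0.33012938499450684), (0.11136719584465027, 0.23611238598823547), 84.86894226074219)
crown tool 7736 0.00881958587753709 ((0.01648111268877983, -0.0011537671089172363), (0.04626521095633507, 0.03268096596002579), 89.95966339111328)
```

Call:
{"name": "move_arm", "arguments": {
  "plan": [
    [-0.02,-0.035,0,4],
    [-0.045,-0.075,0,9],
    [-0.07,-0.115,0,14],
    [-0.09,-0.155,0,18],
    [-0.11,-0.19,0,21.4],
    [-0.125,-0.22,0,21.4],
    [-0.135,-0.237,0,21.4],
    [-0.135,-0.237,0.01,21.4],
    [-0.135,-0.237,0.01,21.4],
    [-0.135,-0.237,0.01,21.4]
  ]
}}

```text
time_s: 21.8
tool_pos: [0.5799, -0.3264, 0.1829]
tool_rot: [-0.002, 0.226, 0.974, 0.001]
contact_force: [-0.2, -0.4, -1.5]
opening: 0.0228
gripper_force: 89.5
```

```bash
python3 - <<'E'
from h import *
to(.5805,-.328,.068,153.9); c=cap('scene');A=pts(c);J=A[...,2]
M=(J>.1)&(J<.104+.09)&(abs(A[...,0]-.582)<.05)&(abs(A[...,1]+.328)<.05)
print(arm.state()['contact_force'])
E
```

```text
shift mm [ -1.6  -1.3 114.9] tool x heading 153.92 turn 0.02 tilt 0.21
[ 0.06361152  0.75379593 -2.80348043]
```

Call:
{"name": "move_arm", "arguments": {
  "plan": [
    [0,-0.001,0.03,0],
    [0,-0.001,0.06,0],
    [0,-0.001,0.085,0],
    [0,-0.001,0.1,0],
    [0,-0.001,0.109,0],
    [0,-0.001,0.113,0],
    [0,-0.001,0.115,0],
    [0,-0.001,0.116,0],
    [0,-0.001,0.116,0]
  ]
}}

```text
time_s: 22.75
tool_pos: [0.5809, -0.329, 0.0692]
tool_rot: [0.001, 0.226, 0.974, -0.0]
contact_force: [-0.3, -0.2, -3.2]
opening: 0.0227
gripper_force: 89.5
```

Call:
{"name": "move_arm", "arguments": {
  "plan": [
    [0,0,0.001,0],
    [0,0,0.002,0],
    [0,0,0.003,0],
    [0,0,0.003,0],
    [0,0,0.003,0]
  ]
}}

```text
time_s: 23.25
tool_pos: [0.5804, -0.3288, 0.0655]
tool_rot: [0.0, 0.226, 0.974, -0.0]
contact_force: [-1.3, 0.1, -0.1]
opening: 0.023
gripper_force: 89.4
```

Touching the mat; release and retreat upward.

Call:
{"name": "move_arm", "arguments": {
  "plan": [
    [0,0,0,0],
    [0,0,0,0],
    [0,0,0,0],
    [0,0,0,0],
    [0,0,-0.02,0],
    [0,0,-0.05,0],
    [0,0,-0.09,0],
    [0,0,-0.13,0],
    [0.03,0,-0.17,0],
    [0.06,0,-0.18,0]
  ],
  "claw": 100
}}

```text
time_s: 24.25
tool_pos: [0.5289, -0.304, 0.2506]
tool_rot: [0.005, 0.226, 0.974, -0.002]
contact_force: [0.4, -1.1, -0.8]
opening: 0.0521
gripper_force: 0.0
```

Call:
{"name": "move_arm", "arguments": {
  "plan": [
    [0,0,0,0],
    [0,0,0,0],
    [0,0,0,0]
  ]
}}

```text
time_s: 24.55
tool_pos: [0.5268, -0.3025, 0.2447]
tool_rot: [-0.0, 0.226, 0.974, 0.0]
contact_force: [0.0, -0.7, -0.2]
opening: 0.0519
gripper_force: 0.0
```

```bash
python3 - <<'E'
from h import *
w=cap('wrist','w9'); P=pts(w); I=P[...,2]
for n,lo,hi in(('stem',.1,.115),('crown',.05,.062)):
    M=((I>lo)&(I<hi)&(abs(P[...,0]-.582)<.05)&(abs(P[...,1]+.328)<.05)).astype(np.uint8); nn,l,st,_=cv2.connectedComponentsWithStats(M); k=P[l==1+np.argmax(st[1:,4])]
    print(n,len(k),cv2.minAreaRect(k[:,:2].astype(np.float32)),np.median(k[:,2]))
c=cap('scene');A=pts(c);J=A[...,2]
M=(J>.046)&(J<.057)&(abs(A[...,0]-.526)<.07)&(abs(A[...,1]+.086)<.026);k=A[M];print('cov',np.median(k[:,2]),len(k))
M=(J>.07)&(J<.1)&(abs(A[...,0]-.526)<.05)&(abs(A[...,1]+.086)<.03);k=A[M];print('fin',cv2.minAreaRect(k[:,:2].astype(np.float32)),np.median(k[:,2]))
E
```

```text
stem 1188 ((0.5788301825523376, -0.32980406284332275), (0.023693203926086426, 0.02480117231607437), 63.77751159667969) 0.10844959991203838
crown 2431 ((0.5789158940315247, -0.3296786844730377), (0.04604937881231308, 0.06033419445157051), 63.81690979003906) 0.05653812555683141
cov 0.050163960798719674 715
fin ((0.5273125171661377, -0.08703695237636566), (0.013808734714984894, 0.04662441834807396), 86.88951873779297) 0.07757018419767882
```

Pusher upright on the mat and the cover home, with both released. Handing in.

```bash
python3 -c "
from h import *
print(arm.finish_job())"
```

```text
the job is handed in; nothing more can be done
None
```

The job is handed in at about 25 s: the cover is pressed home in the bay by the pusher (its top measured level with the rim), the pusher is back upright on the mat, and the arm never came near the tamper, bottle or jar; the hand-in returned no verdict.

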